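# Hold the pilot dial of a bench-top gas oven

## Robot

A 6-joint arm with a two-finger parallel gripper is mounted at the origin on the work surface. World frame = base frame: x ahead of the robot, y to its left, z up, the work surface at z = 0. Lengths are in m, angles in rad, forces in N, time in s.
With the tool pointing down it reaches from about 0.35 to 0.975 m from the base axis. Payload 7.1 kg.
Tool frame: the origin (TCP) lies midway between the tips of the shut fingers; the grasp point (between the pads) lies 19 mm behind it; z points along the fingers, y is the line along which they close (so a half turn about z gives the same grasp; the last joint's range is limited). The gripper opens to 88 mm and grips with 3 to 60 N. Pads are 20 mm wide; open, the fingers measure 115 mm over their backs; the gripper's body (75 mm by 178 mm) begins 61 mm behind the grasp point.
Start: joints at [1.166, 0.423, 1.63, -0, 1.089, -0.019], TCP at [0.235, 0.579, 0.223] pointing down, gripper open.
Joint ranges: [-3, 3], [-0.9, 2.11], [0.09, 2.58], [-1.31, 4.45], [0.11, 2.69], [-2.54, 2.54]. Speed limits (rad/s): [2.39, 2.39, 3.01, 3.14, 3.14, 3.14].

## Interface

Orientations are given as a rotation vector (axis times angle).
In Python, from plant import r, vision, workorder gives the robot as it stands.
- The arm moves only by the shell command python3 -m inch 'ROWS' [FORCE]. ROWS is JSON, a list that holds one entry, the list of rows, each a list of 7 numbers: the finger opening in mm, from 0 to 87.8, then the shift along the tool's x, y, z in mm, then the turn, a rotation vector about the tool's x, y, z in rad. A call has exactly 5 rows; each row shifts and turns the commanded pose from where the row before left it, along the tool's axes as they then stand; what a row does not reach is not made up. A row lasts 1/8 s, in which the tool goes at most 62.5 mm and 10.7 degrees, less where a joint would pass 70% of its speed; a pose out of reach is approached as far as the arm can. A call is refused whole if a number of a shift passes 62.5 or a number of a turn 0.188, either way. A call with a gripper value outside its range is refused whole. The fingers move at their own pace and stop on an object; FORCE is the grip in N (left out, the last holds). Time passes only in rows, so rows that do not move let the fingers close, or fill a call up. It gives the time, the measured TCP pose, the force, the opening and the grip force at its end, in the units of the state.
- r.read_state(): the state, without advancing time (a new reading comes with each control period).
- vision.read_camera(name): name is "side" or "top" or "wrist"; returns a dict with "img" (400x640x3 uint8, red, green, blue), "fovy" (degrees; the focal length in pixels is half the picture's height over the tangent of half this angle, whatever the lens; pixels are square), "cx", "cy" (the principal point, pixels), "world_from_camera" (4x4, takes a point from camera to world coordinates). Camera axes: x right, y down, z forward; pixel columns grow to the right and rows downward; lengths in m; the calibration is good to about 2 mm. A picture is of the moment at which its call begins. There is no depth.
- workorder.hand_in(): hands the job in; it is judged then, once.
Trained networks look in the newest picture that a camera, given by its name, has taken for a name from the list of things; names that differ only in an ending like _2 or _b are one class to them, and where a whole thing is asked for, a point or a joint stands for the part that bears it (a point fixed in the world has none). Each returns a list of dicts, best first, with "conf" (0 to 1); they miss things now and then, are a little off and sometimes report something else, mostly with a low value. They report only what shows in the picture. A call takes as long as a camera call.
- vision.spot_in(query, camera): "xyz" ([x, y, z] in m, in the coordinates of the camera as it stood for that picture, good to about 4 mm: the middle of the surface that is visible of it).
- vision.outline_of(query, camera): "region" (400x640 bool, what is visible of it).
- vision.pinpoint(query, camera): "xyz" ([x, y, z] in m, in the coordinates of the camera as it stood for that picture, good to about 4 mm: a listed point, or the origin of a listed thing).
The state is a dict: "clock": time; "joint_pos": joint angles; "joint_velocities": joint speeds; "joint_efforts": joint torques, N m; "eef_pos": TCP position; "ee_rot": TCP orientation; "contact_force": force on the tool from outside, world axes, zero at the start; "wrist_torque": the same for the moment, N m; "finger_gap": finger opening in m; "grip_force": force on a finger pad.
Only numpy, scipy, OpenCV 4.12 (cv2) and the standard library are available. Lean on these libraries where they do the work, as an engineer would, in place of code of your own. Each camera call takes 0.05 s, during which the arm holds its last target. There are 200 camera calls.

## Task

Get the small white bench-top gas oven ready for lighting: first swing its door wide open by the handle, at least 60 degrees, and leave it open. Only then, with the fingers, turn the spring-return pilot dial on the oven's roof (the black one with the red post) clockwise past its first two clicks to the third and no further, red post beside the red dot, and finish while still holding it there, because it springs back when let go. Leave the mug, the soap bottle and the salt jar where they stand.

Things in the scene. Friction and masses are not known exactly. Their poses are not given: they have to be found in the camera images.
- oven: White box oven fixed to the bench, 250 deep (x), 330 wide (y), 200 high. Origin: centre of its underside, on the bench; own -x is its front (roughly towards the robot), own y the left seen from the robot, z up. Own y -20 to 165 is the cooking space behind the door; own y -165 to -20 a solid control column with the dial on its roof. The roof is flat at z 200.
- oven_door (a joint): Angle of the side-hinged door (180 wide, 180 high, 15 thick, top 6 below the roof), rad: 0 closed, grows as it opens, end stop 1.7. Hinged at the oven's left front edge; the free edge swings towards the robot, then to the robot's left (clockwise seen from above). It may start up to 0.15 ajar. Friction about 0.12 N m: it stays where it is left.
- door_hinge (a point): Point on the door's vertical hinge line, 100 above the bench. Its axes turn with the door: own -x is the outward normal of the panel, own -y runs along the panel to the free edge. With the door closed they equal the oven's axes. The handle's bar stands at own x -45.5, y -156.
- handle_top (a point): Top end (185 above the bench) of the handle's upright round steel bar, 10 thick, reaching 90 down from here. Its centreline is 38 out from the door's face: gap of 33 between bar and door. At the bar's top and bottom a 10 thick rod runs back to the door, so fingers straddling the bar sideways (along the door) must turn with the door. Axes as door_hinge.
- pilot_dial (a joint): Angle of the pilot dial, rad: 0 at rest, grows clockwise seen from above. Clicks at 0.42, 0.84, 1.26, each with a dot on the roof 68 from the axis (rest black, first blue, second yellow, third red). A spring of 0.12 N m at rest, 0.2 N m at the third click, returns it to 0 from anywhere; clicks add up to 0.08 N m. It can be pushed too far: end stop at 1.6.
- dial_axis (a point): Point on the dial's vertical axis, on top of its 84 wide steel base, 216 above the bench, at oven x -85, y -92.5; axes as the oven's. The black dial disc on it is 64 wide and 14 thick.
- dial: The dial, all that turns: black disc 64 wide and 14 thick, with a black 12 thick arm out to a red upright round post, 16 thick, that stands 55 from the axis and reaches from 219 to 266 above the bench. Origin: on the axis, 216 above the bench; axes turn with it.
- post_top (a point): Centre of the top of the red post, 266 above the bench, 55 from the dial axis. At dial angle q the post bears 2.2 - q rad counterclockwise from the oven's own x axis, seen from above at dial_axis (at rest: towards the front left). Push it with closed fingers or pinch it from above.
- mug: Blue mug, 76 wide, 90 high, bystander on the bench to the right of the oven. Origin: centre of its underside.
- soap: Yellow soap bottle, 60 wide, 170 high, bystander on the bench to the left of the oven. Origin: centre of its underside.
- salt_jar: Glass salt jar with red cap, 48 wide, 75 high, bystander on the oven's roof, left of the dial and further back. Origin: centre of its underside.

How it is judged:
On the way:
1. the door is open wider than 0.95 rad while the dial is still at rest (below 0.15 rad) (value of joint oven_door above 0.95 rad and value of joint pilot_dial below 0.15 rad), for 0.2 s.
At the end, for the whole second after the job is handed in: The door stands open wider than 0.95 rad; the dial is held still at its third click (1.08 to 1.44 rad) by the fingers alone, which press on the dial or its post with more than 0.8 N; mug, soap bottle and salt jar are within 30 mm of where they stood (value of joint oven_door above 0.95 rad and value of joint pilot_dial between 1.08 and 1.44 rad and velocity of joint pilot_dial between -0.2 and 0.2 rad/s and contact force between the fingers and dial above 0.8 N and contact force between each of mug, soap, salt_jar and dial below 0.2 N and distance of each of mug, soap, salt_jar from where it was at the start of the episode below 0.03 m); the arm keeps its last pose, push and grip.
It fails at once if a bystander is knocked over or pushed more than 30 mm (distance of any of mug, soap, salt_jar from where it was at the start of the episode above 0.03 m or angle between any of mug, soap, salt_jar's own z axis and vertical above 0.5 rad).
It also fails if it takes over 48 s, if anything falls off the work surface, if the arm or the gripper's body presses on something with over 40 N, if the wrist force passes 120 N, or if a joint passes its speed limit or range.

## Working session

There is one attempt and no reset: what is moved stays moved. The work goes in short steps, Python scripts to look and compute and a shell command to move; the robot and the scene stay as the last step left them, time stands still between calls to the robot, and variables do not carry over. Pictures are saved under pics/ and viewed, at most 10 in all, crops included, and the job is handed in when it is done.

```bash
ls; mkdir -p pics; cat > h.py <<'E'
import numpy as np,cv2
from scipy.spatial.transform import Rotation as R
from plant import r,vision,workorder
def w(c,p): M=c["world_from_camera"]; return (np.array(M)@np.r_[p,1])[:3]
def pts(cam,names):
    c=vision.read_camera(cam); out={}
    for n in names:
        for d in vision.pinpoint(n,cam)[:2]:
            print(cam,n,round(d["conf"],2),np.round(w(c,d["xyz"]),4)); out.setdefault(n,w(c,d["xyz"]))
    return c,out
def save(c,n): cv2.imwrite("pics/"+n,c["img"][:,:,::-1])
E
python3 - <<'E'
from h import *
s=r.read_state(); print({k:np.round(v,3) for k,v in s.items()}); print(R.from_rotvec(s["ee_rot"]).as_matrix().round(3))
for cam in ("top","side"):
    c,o=pts(cam,["oven","door_hinge","handle_top","dial_axis","post_top","mug","soap","salt_jar"]); save(c,cam+"0.png")
E
```

```text
pics
{'clock': np.float64(0.0), 'joint_pos': array([ 1.166,  0.424,  1.631, -0.   ,  1.089, -0.019]), 'joint_velocities': array([ 0.001,  0.003, -0.   ,  0.   , -0.001, -0.   ]), 'joint_efforts': array([ 2.0000e-03, -5.4465e+01, -2.7366e+01,  6.5000e-02,  2.3000e-02,
       -0.0000e+00]), 'eef_pos': array([0.235, 0.579, 0.222]), 'ee_rot': array([-6.020e-01, -3.083e+00,  2.000e-03]), 'contact_force': array([-0.3  , -0.084, -0.566]), 'wrist_torque': array([-0.011,  0.011,  0.021]), 'grip_force': np.float64(0.0), 'finger_gap': np.float64(0.088)}
[[-0.927  0.376 -0.001]
 [ 0.376  0.927 -0.001]
 [-0.    -0.001 -1.   ]]
top door_hinge 0.9 [0.6022 0.1881 0.1001]
top door_hinge 0.37 [ 6.127e-01 -2.812e-01  4.000e-04]
top handle_top 0.89 [0.5202 0.0473 0.1836]
top dial_axis 0.63 [ 0.6187 -0.0672  0.2161]
top post_top 0.73 [0.7503 0.0707 0.1987]
top mug 0.68 [ 6.140e-01 -2.823e-01 -5.000e-04]
top mug 0.43 [ 0.6992  0.2878 -0.002 ]
top soap 0.72 [ 0.6967  0.2878 -0.0009]
top salt_jar 0.91 [0.7486 0.0683 0.1987]
side door_hinge 0.9 [0.601  0.1858 0.1021]
side handle_top 0.78 [0.5162 0.0455 0.1799]
side dial_axis 0.85 [ 0.6179 -0.0726  0.219 ]
side dial_axis 0.18 [0.6005 0.1893 0.1008]
side post_top 0.91 [ 0.5895 -0.0207  0.2642]
side mug 0.58 [ 0.6109 -0.2814  0.0008]
side soap 0.84 [ 6.986e-01  2.897e-01 -5.000e-04]
side soap 0.48 [0.5199 0.046  0.1836]
side salt_jar 0.88 [0.7522 0.0687 0.198 ]
```

View pictures.

View pics/top0.png

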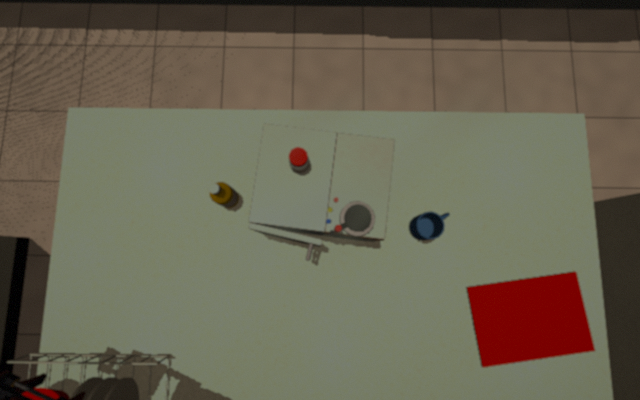

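View pics/side0.png

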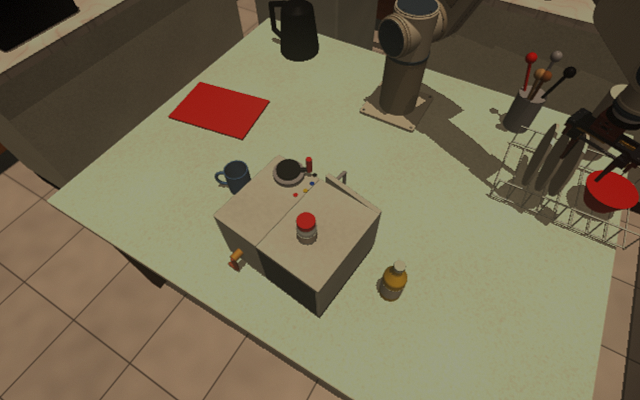

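The top view shows the oven at about (250–395, 125–240) with the door ajar. The handle is at (315, 253), the dial at (357, 218) with its post just left of it, and the jar at (298, 158). The soap is at (220, 193) and the mug at (428, 226). The side view agrees, so I'll move above the handle.

```bash
python3 -m inch '[[[87,0,0,-50,0,0,0],[87,0,0,-50,0,0,0],[87,-38,-32,0,0,0,0],[87,-38,-32,0,0,0,0],[87,-38,-32,0,0,0,0]]]' 15
python3 -m inch '[[[87,-38,-32,0,0,0,0],[87,-38,-32,0,0,0,0],[87,-38,-32,0,0,0,0],[87,-38,-32,0,0,0,0],[87,-38,-32,0,0,0,0]]]'
python3 -m inch '[[[87,-38,-32,0,0,0,0],[87,-38,-32,0,0,0,0],[87,-38,-32,0,0,0,0],[87,-38,-32,0,0,0,0],[87,0,0,0,0,0,-0.134]]]'
python3 - <<'E'
from h import *
c,o=pts("wrist",["door_hinge","handle_top","dial_axis","post_top","salt_jar"]); save(c,"w1.png")
pts("top",["handle_top","post_top","dial_axis"]);pts("side",["door_hinge","handle_top","post_top","dial_axis"])
s=r.read_state(); print(s["eef_pos"],R.from_rotvec(s["ee_rot"]).as_matrix().round(3),s["joint_pos"])
E
```

```text
clock: 1.52
eef_pos: [0.3051, 0.4459, 0.3229]
ee_rot: [0.601, 3.083, 0.001]
contact_force: [1.0, -0.7, -0.5]
finger_gap: 0.0873
grip_force: 0.0
clock: 2.15
eef_pos: [0.4211, 0.226, 0.323]
ee_rot: [0.602, 3.083, 0.001]
contact_force: [0.5, -0.4, -0.1]
finger_gap: 0.0869
grip_force: 0.0
clock: 2.78
eef_pos: [0.5144, 0.049, 0.3227]
ee_rot: [0.396, 3.116, -0.001]
contact_force: [-0.2, 0.7, -0.3]
finger_gap: 0.0874
grip_force: 0.0
wrist door_hinge 0.65 [ 0.6122 -0.2808  0.0047]
wrist door_hinge 0.61 [0.6076 0.1943 0.1034]
wrist handle_top 0.85 [0.5227 0.0459 0.1813]
wrist post_top 0.22 [ 0.6948  0.2908 -0.0011]
wrist salt_jar 0.68 [0.6031 0.1925 0.1023]
wrist salt_jar 0.61 [0.7511 0.0716 0.1983]
top post_top 0.76 [ 0.5984 -0.0218  0.2662]
top post_top 0.37 [0.7483 0.0719 0.2009]
top dial_axis 0.85 [ 0.6188 -0.071   0.2177]
side handle_top 0.65 [0.5203 0.0462 0.1822]
side post_top 0.66 [ 0.5871 -0.0224  0.2643]
side post_top 0.23 [0.6    0.1905 0.1021]
side dial_axis 0.68 [ 0.6171 -0.0721  0.2195]
side dial_axis 0.15 [ 0.5916 -0.0246  0.2631]
[0.51312359 0.05180583 0.322709  ] [[-0.968  0.249  0.   ]
 [ 0.249  0.968 -0.   ]
 [-0.     0.    -1.   ]] [ 7.75510933e-02  1.52082336e-01  1.76306927e+00 -1.13143379e-05
  1.22638551e+00 -1.24150940e+00]
```

View pics/w1.png

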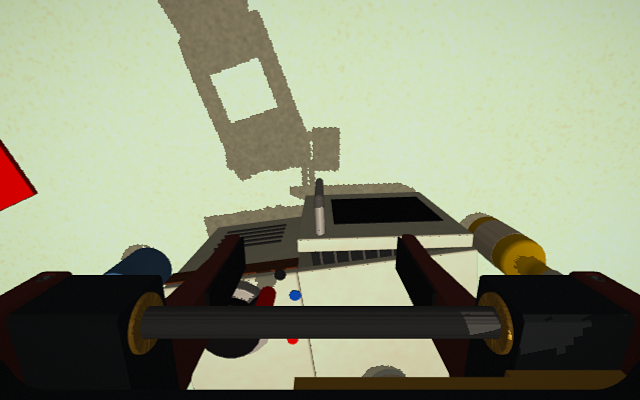

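The wrist view shows the ajar door with the bar upright at about (319, 205), between the fingers, and the red post at (265, 298). Three cameras agree on handle_top at about (0.520, 0.046, 0.182). I'll go down and straddle the bar.

```bash
python3 -m inch '[[[87,-8,-4,22,0,0,0],[87,0,0,40,0,0,0],[87,0,0,40,0,0,0],[87,0,0,40,0,0,0],[87,0,0,40,0,0,0]]]' 15
python3 -m inch '[[[0,0,0,0,0,0,0],[0,0,0,0,0,0,0],[0,0,0,0,0,0,0],[0,0,0,0,0,0,0],[0,0,0,0,0,0,0]]]'
python3 - <<'E'
from h import *
c=vision.read_camera("side");save(c,"s2.png")
E
```

```text
clock: 4.15
eef_pos: [0.5201, 0.0458, 0.1396]
ee_rot: [0.395, 3.116, 0.0]
contact_force: [0.3, -0.1, -0.1]
finger_gap: 0.0869
grip_force: 0.0
clock: 4.78
eef_pos: [0.5202, 0.0458, 0.1414]
ee_rot: [0.394, 3.115, 0.0]
contact_force: [-0.5, 0.4, -0.2]
finger_gap: 0.0406
grip_force: 0.0
```

```bash
python3 -m inch '[[[0,0,0,0,0,0,0],[0,0,0,0,0,0,0],[0,0,0,0,0,0,0],[0,0,0,0,0,0,0],[0,0,0,0,0,0,0]]]' 15
python3 - <<'E'
from h import *
s=r.read_state(); print(s["finger_gap"],s["grip_force"],s["eef_pos"])
E
python3 -m inch '[[[0,6.2,1.9,0,0,0,0.04],[0,6.2,1.9,0,0,0,0.04],[0,6.2,1.9,0,0,0,0.04],[0,12.4,4.1,0,0,0,0.08],[0,12.4,4.1,0,0,0,0.08]]]' 15
```

```text
clock: 5.45
eef_pos: [0.5198, 0.0458, 0.1406]
ee_rot: [-0.394, -3.117, 0.0]
contact_force: [0.8, -0.0, -0.2]
finger_gap: 0.0095
grip_force: 15.0
0.009481946782258605 14.995440524071455 [0.51984151 0.04580565 0.14061936]
clock: 6.08
eef_pos: [0.4832, 0.0736, 0.1406]
ee_rot: [-0.829, -3.029, 0.002]
contact_force: [-1.6, -3.5, 3.2]
finger_gap: 0.0099
grip_force: 15.0
```

The bar is held with a 9.5–10 mm gap and the forces are low, so I'll keep turning with the door.

```bash
python3 -m inch '[[[0,12.4,4.1,0,0,0,0.08],[0,12.4,4.1,0,0,0,0.08],[0,12.4,4.1,0,0,0,0.08],[0,12.4,4.1,0,0,0,0.08],[0,12.4,4.1,0,0,0,0.08]]]'
python3 -m inch '[[[0,12.4,4.1,0,0,0,0.08],[0,12.4,4.1,0,0,0,0.08],[0,12.4,4.1,0,0,0,0.08],[0,12.4,4.1,0,0,0,0.08],[0,12.4,4.1,0,0,0,0.08]]]'
python3 -m inch '[[[0,12.4,4.1,0,0,0,0.08],[0,6.2,1.9,0,0,0,0.04],[0,0,0,0,0,0,0],[0,0,0,0,0,0,0],[0,0,0,0,0,0,0]]]'
python3 - <<'E'
from h import *
s=r.read_state();print(R.from_rotvec(s["ee_rot"]).as_matrix().round(3))
c,o=pts("top",["door_hinge","handle_top"]);c,o=pts("side",["door_hinge","handle_top"]);save(c,"s3.png")
E
```

```text
clock: 6.7
eef_pos: [0.4475, 0.1285, 0.1406]
ee_rot: [-1.414, -2.802, 0.005]
contact_force: [-6.9, -3.9, 7.7]
finger_gap: 0.0098
grip_force: 15.0
clock: 7.32
eef_pos: [0.4363, 0.1927, 0.1405]
ee_rot: [-1.942, -2.464, 0.008]
contact_force: [-11.5, -1.2, 10.1]
finger_gap: 0.0096
grip_force: 15.0
clock: 7.95
eef_pos: [0.438, 0.2124, 0.1405]
ee_rot: [-2.083, -2.346, 0.008]
contact_force: [-13.7, 3.1, 11.8]
finger_gap: 0.0097
grip_force: 15.0
[[-0.118  0.993 -0.007]
 [ 0.993  0.118 -0.001]
 [ 0.    -0.007 -1.   ]]
top door_hinge 0.75 [0.6038 0.1868 0.0974]
top door_hinge 0.58 [ 0.5961 -0.0212  0.2648]
top handle_top 0.81 [0.4366 0.214  0.188 ]
side door_hinge 0.87 [0.6003 0.1871 0.1014]
side handle_top 0.89 [0.4361 0.2122 0.1807]
```

View pics/s3.png

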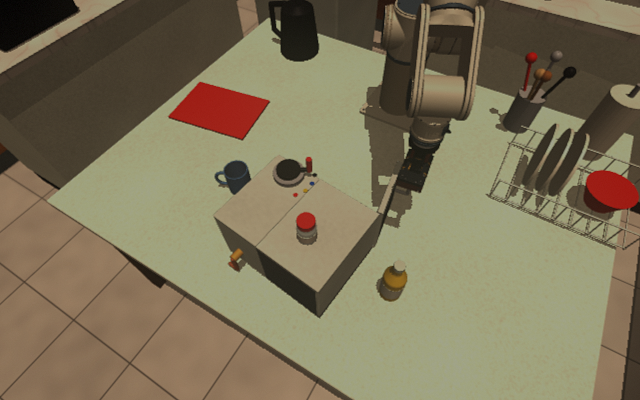

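The side view shows the door standing wide open, with the handle held at about (405, 180) and all bystanders in place. The handle bearing gives a door angle of about 77°. Next I'll release, rise and move above the post.

```bash
python3 -m inch '[[[60,0,0,0,0,0,0],[60,0,0,0,0,0,0],[60,0,0,0,0,0,0],[60,0,0,0,0,0,0],[60,0,0,0,0,0,0]]]' 15
python3 -m inch '[[[60,0,0,-10,0,0,0],[60,0,0,-25,0,0,0],[60,0,0,-50,0,0,0],[60,0,0,-50,0,0,0],[60,0,0,-50,0,0,0]]]'
python3 -m inch '[[[60,-42,21,0,0,0,0],[60,-42,21,0,0,0,0],[60,-42,21,0,0,0,0],[60,-42,21,0,0,0,0],[60,-42,21,0,0,0,0]]]'
python3 -m inch '[[[60,-42,21,0,0,0,0],[60,0,0,0,0,0,-0.13],[60,0,0,0,0,0,-0.13],[60,0,0,0,0,0,-0.13],[60,0,0,0,0,0,0]]]'
python3 - <<'E'
from h import *
N=["door_hinge","handle_top","dial_axis","post_top","salt_jar"]
c,o=pts("wrist",N);save(c,"w4.png");pts("top",N);c,o=pts("side",N)
s=r.read_state(); print(s["eef_pos"],R.from_rotvec(s["ee_rot"]).as_matrix().round(3),s["joint_pos"].round(3))
E
```

```text
clock: 8.88
eef_pos: [0.4416, 0.2125, 0.1406]
ee_rot: [2.086, 2.349, 0.0]
contact_force: [-0.2, 0.4, -0.6]
finger_gap: 0.0561
grip_force: 0.0
clock: 9.5
eef_pos: [0.4412, 0.2124, 0.3281]
ee_rot: [2.085, 2.349, 0.001]
contact_force: [0.7, 1.0, -0.0]
finger_gap: 0.0599
grip_force: 0.0
clock: 10.12
eef_pos: [0.5713, 0.0151, 0.3265]
ee_rot: [2.085, 2.349, 0.001]
contact_force: [0.3, 0.2, -0.2]
finger_gap: 0.0598
grip_force: 0.0
clock: 10.75
eef_pos: [0.5964, -0.0228, 0.3263]
ee_rot: [1.592, 2.708, 0.0]
contact_force: [-0.2, -0.5, -0.6]
finger_gap: 0.0602
grip_force: 0.0
wrist door_hinge 0.78 [0.605  0.1907 0.1021]
wrist dial_axis 0.6 [ 0.6212 -0.0699  0.2153]
wrist dial_axis 0.43 [ 0.5852 -0.023   0.2663]
wrist post_top 0.96 [ 0.5861 -0.0225  0.267 ]
wrist salt_jar 0.74 [0.7512 0.0708 0.1984]
top door_hinge 0.72 [0.6027 0.1873 0.0982]
top handle_top 0.86 [0.4371 0.2126 0.1854]
top salt_jar 0.87 [0.748  0.0675 0.2005]
side door_hinge 0.58 [0.5997 0.1886 0.0994]
side handle_top 0.87 [0.4394 0.2113 0.1779]
side dial_axis 0.91 [ 0.618  -0.0739  0.219 ]
side dial_axis 0.66 [0.7536 0.0676 0.1989]
side post_top 0.68 [ 0.5847 -0.0196  0.2649]
side salt_jar 0.86 [0.7515 0.0676 0.1997]
[ 0.59651799 -0.02273223  0.32566304] [[-0.487  0.873 -0.   ]
 [ 0.873  0.487  0.   ]
 [ 0.    -0.    -1.   ]] [-0.058  0.282  1.59   0.     1.269 -0.567]
```

View pics/w4.png

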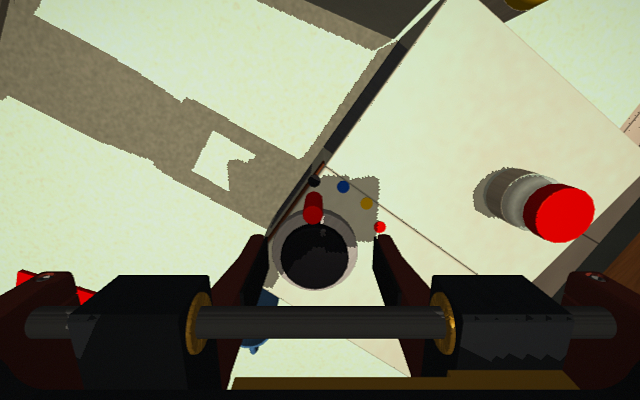

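```bash
python3 - <<'E'
from h import *
from scipy.optimize import least_squares
def unproj(c,u,v,z):
    f=200/np.tan(np.radians(c["fovy"])/2); M=np.array(c["world_from_camera"])
    d=M[:3,:3]@np.array([(u-c["cx"])/f,(v-c["cy"])/f,1]); o=M[:3,3]; return o+d*(z-o[2])/d[2]
def proj(c,p):
    f=200/np.tan(np.radians(c["fovy"])/2); q=np.linalg.inv(c["world_from_camera"])@np.r_[p,1]
    return (q[:2]/q[2]*f+[c["cx"],c["cy"]]).round(1)
c=vision.read_camera("wrist"); hsv=cv2.cvtColor(c["img"],cv2.COLOR_RGB2HSV)
def blob(lo,hi,x0,x1,y0,y1):
    m=cv2.inRange(hsv,lo,hi)[y0:y1,x0:x1]; n,_,st,ce=cv2.connectedComponentsWithStats(m); i=1+st[1:,4].argmax()
    print(st[i]+[x0,y0,0,0,0],ce[i]+[x0,y0]); return ce[i]+[x0,y0]
D=[blob((100,120,80),(130,255,255),330,356,175,200),blob((20,120,80),(32,255,255),355,378,193,213),blob((0,150,100),(10,255,255),370,390,217,238)]
P=np.array([unproj(c,u,v,.2)[:2] for u,v in D]); print(P)
b=np.array([1.78,1.36,.94])
f=lambda x:(x[:2]+.068*np.c_[np.cos(b+x[2]),np.sin(b+x[2])]-P).ravel()
s=least_squares(f,[.618,-.071,-.12]);print(s.x,s.fun)
for yaw in (s.x[2],): 
    a=s.x; post=np.r_[a[:2]+.055*np.array([np.cos(2.2+yaw),np.sin(2.2+yaw)]),.266]; print("post",post,proj(c,post))
print("net",proj(c,[.586,-.0225,.266]),"axis",proj(c,np.r_[a[:2],.23]))
print([r.read_state()["eef_pos"]])
cv2.imwrite("pics/w5.png",cv2.resize(c["img"][150:310,230:430,::-1],None,fx=4,fy=3.75))
E
```

```text
[337 181  12  12 107] [342.8317757  186.71962617]
[360 198  13  12 126] [366.1031746  203.30952381]
[374 222  12  12 107] [379.40186916 227.11214953]
[[ 0.6115988  -0.00216112]
 [ 0.63981161 -0.00543048]
 [ 0.66433163 -0.02006376]]
[ 0.61799884 -0.06988208 -0.11629491] [ 9.13301081e-05 -1.42444016e-05  3.49411118e-05 -5.68963166e-05
 -1.26271228e-04  7.11406949e-05]
post [ 0.59100959 -0.02195944  0.266     ] [312.6 215.4]
net [306.4 213. ] axis [314.1 259.8]
[array([ 0.59648932, -0.02272993,  0.32564971])]
```

View pics/w5.png

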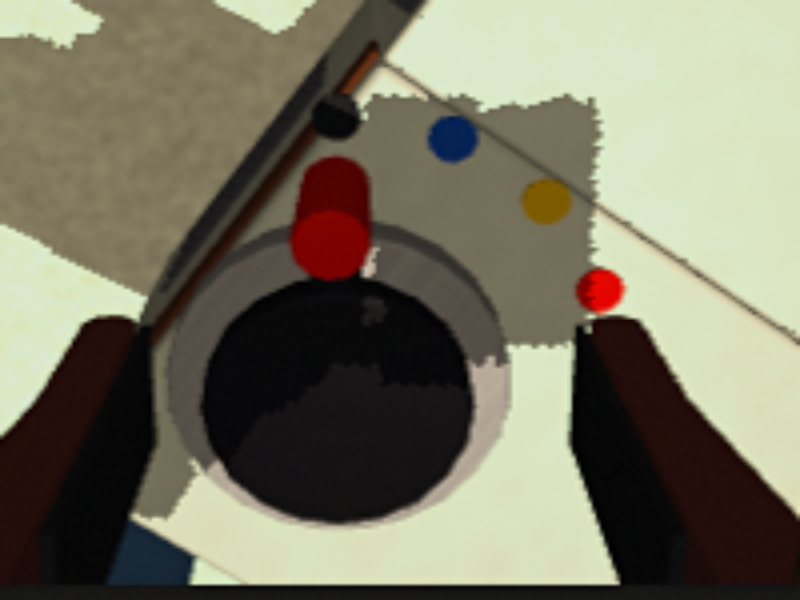

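The crop confirms the post top at about (312.8, 215.3), matching the dot-fit prediction of (312.6, 215.4), and the dial is at rest. The dial axis is at (0.618, -0.070) and the post at (0.591, -0.022). I'll go down and pinch the post.

```bash
python3 -m inch '[[[60,3.4,-4.4,0,0,0,0],[60,0,0,30,0,0,0],[60,0,0,30,0,0,0],[60,0,0,27,0,0,0],[60,0,0,0,0,0,0]]]' 20
python3 -m inch '[[[0,0,0,0,0,0,0],[0,0,0,0,0,0,0],[0,0,0,0,0,0,0],[0,0,0,0,0,0,0],[0,0,0,0,0,0,0]]]'
python3 -m inch '[[[0,0,0,0,0,0,0],[0,0,0,0,0,0,0],[0,0,0,0,0,0,0],[0,0,0,0,0,0,0],[0,0,0,0,0,0,0]]]'
```

```text
clock: 12.32
eef_pos: [0.5893, -0.0218, 0.2368]
ee_rot: [-1.589, -2.706, 0.003]
contact_force: [-0.2, -0.2, 0.5]
finger_gap: 0.06
grip_force: 0.0
clock: 12.95
eef_pos: [0.5906, -0.022, 0.2388]
ee_rot: [-1.59, -2.709, 0.001]
contact_force: [-2.3, -1.9, 3.2]
finger_gap: 0.0157
grip_force: 20.0
clock: 13.58
eef_pos: [0.5908, -0.0219, 0.2388]
ee_rot: [-1.59, -2.709, 0.0]
contact_force: [-5.1, 0.2, 6.2]
finger_gap: 0.0158
grip_force: 20.0
```

```bash
python3 -m inch '[[[0,-0.2,4.9,0,0,0,0.09],[0,-0.2,4.9,0,0,0,0.09],[0,-0.2,4.9,0,0,0,0.09],[0,-0.2,4.9,0,0,0,0.09],[0,-0.2,4.9,0,0,0,0.09]]]'
python3 -m inch '[[[0,-0.2,4.9,0,0,0,0.09],[0,-0.2,4.9,0,0,0,0.09],[0,-0.2,4.9,0,0,0,0.09],[0,-0.2,4.9,0,0,0,0.09],[0,-0.2,4.9,0,0,0,0.09]]]'
python3 - <<'E'
from h import *
s=r.read_state(); p=s["eef_pos"][:2]-[.618,-.0699]; print("q",2.2-.116-np.arctan2(p[1],p[0]),"r",np.hypot(*p),s["finger_gap"],s["contact_force"])
E
```

```text
clock: 14.2
eef_pos: [0.6147, -0.0153, 0.2388]
ee_rot: [2.158, 2.282, -0.001]
contact_force: [-3.9, -3.5, 4.3]
finger_gap: 0.0157
grip_force: 20.0
clock: 14.82
eef_pos: [0.6386, -0.0196, 0.2388]
ee_rot: [2.612, 1.744, -0.001]
contact_force: [-2.9, -3.3, 4.5]
finger_gap: 0.0155
grip_force: 20.0
q 0.9016645737457174 r 0.054325844598109026 0.015452915616703658 [-2.8720302  -3.25043141  4.45076427]
```

```bash
python3 -m inch '[[[0,-0.2,4.9,0,0,0,0.09],[0,-0.2,4.9,0,0,0,0.09],[0,-0.2,4.9,0,0,0,0.09],[0,-0.2,4.9,0,0,0,0.09],[0,0,0,0,0,0,0]]]'
python3 -m inch '[[[0,0,0,0,0,0,0],[0,0,0,0,0,0,0],[0,0,0,0,0,0,0],[0,0,0,0,0,0,0],[0,0,0,0,0,0,0]]]'
python3 - <<'E'
from h import *
s=r.read_state(); p=s["eef_pos"][:2]-[.618,-.0699]; print("q",2.2-.116-np.arctan2(p[1],p[0]),"r",np.hypot(*p),s["finger_gap"],s["contact_force"])
N=["post_top","dial_axis","handle_top","mug","soap","salt_jar"]
pts("top",N);c,o=pts("side",N)
cv2.imwrite("pics/s6.png",cv2.resize(c["img"][100:320,190:460,::-1],None,fx=2.7,fy=2.7,interpolation=cv2.INTER_CUBIC))
E
```

```text
clock: 15.45
eef_pos: [0.655, -0.0301, 0.2388]
ee_rot: [2.88, 1.253, -0.0]
contact_force: [-2.9, -3.4, 4.8]
finger_gap: 0.0153
grip_force: 20.0
clock: 16.08
eef_pos: [0.6546, -0.0296, 0.2388]
ee_rot: [2.88, 1.254, -0.001]
contact_force: [-3.0, -3.6, 3.9]
finger_gap: 0.0154
grip_force: 20.0
q 1.2503471761203009 r 0.054472269847650134 0.015423461158533453 [-2.99268614 -3.59719208  3.91642607]
top post_top 0.86 [ 0.6624 -0.0273  0.2654]
top dial_axis 0.91 [ 0.616  -0.0688  0.2139]
top handle_top 0.88 [0.4353 0.2123 0.1864]
top mug 0.58 [ 0.6159 -0.2805 -0.    ]
top soap 0.89 [ 0.6941  0.2853 -0.0019]
top soap 0.37 [ 0.6588 -0.0316  0.266 ]
top salt_jar 0.88 [0.7478 0.0689 0.1984]
side post_top 0.54 [0.7513 0.0675 0.1981]
side post_top 0.5 [ 0.6541 -0.0304  0.2637]
side dial_axis 0.73 [ 0.618  -0.0713  0.219 ]
side dial_axis 0.68 [ 0.6179 -0.0723  0.2195]
side handle_top 0.9 [0.4366 0.2118 0.182 ]
side mug 0.82 [ 0.6107 -0.2806 -0.0009]
side soap 0.67 [0.6975 0.288  0.0017]
side soap 0.18 [ 0.6151 -0.0695  0.2195]
side salt_jar 0.85 [0.7529 0.0699 0.1974]
```

View pics/s6.png

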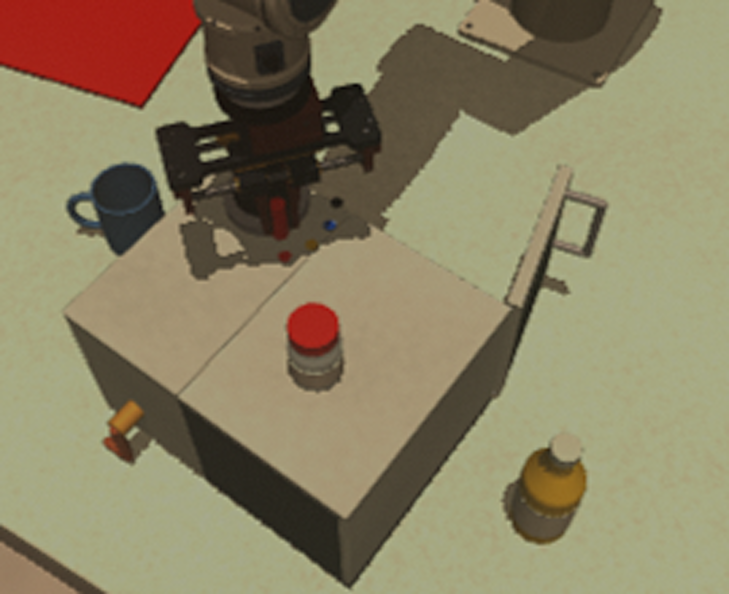

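The picture shows the red post at about (280, 215) in the fingers, beside the red dot at (285, 256). The door is wide open at (560, 230), and the bystanders haven't moved. The dial reads about 1.25 rad, so I'm handing in.

```bash
python3 -c "
from plant import workorder
print(workorder.hand_in())"
```

```text
the job is handed in; nothing more can be done
None
```

I handed the job in at about 16 s: the door stands open at about 77°, the dial is pinched at its third click (about 1.25 rad, 20 N grip), and the mug, soap bottle and salt jar measured in place within a few millimetres; hand-in returned no verdict.

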